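Sort the black-capped sample vials into their colour-coded stands

ROBOT

A 7-joint arm with a two-finger parallel gripper is mounted at the origin on a cart in front of the work surface, level with it; the furniture and walls round the work are solid. World frame = base frame: x ahead of the robot, y to its left, z up, the work surface at z = 0. Lengths are in m, angles in rad, forces in N, time in s.
With the tool pointing down it reaches from about 0.425 to 0.875 m from the base axis. Payload 8.4 kg.
Tool frame: the origin (TCP) lies on the mounting face of the last link; the fingertips stand 182 mm ahead of it and the grasp point (between the pads) lies 164 mm ahead of it (env.tips_ahead is the distance from the TCP to the fingertips, in m); z points along the fingers, y is the line along which they close (so a half turn about z gives the same grasp; the last joint's range is limited). The gripper opens to 87 mm and grips with 3 to 60 N. Pads are 19 mm wide; open, the fingers measure 117 mm over their backs; the gripper's body (75 mm by 190 mm) begins 51 mm behind the grasp point.
Start: joints at [1.121, 0.333, 0.04, 1.465, -0.013, 1.343, -0.059], TCP at [0.223, -0.61, 0.405] pointing down, gripper open.
Joint ranges: [-2.58, 2.58], [-0.38, 2.09], [-1.3, 1.39], [0.25, 2.4], [-1.5, 4.64], [0.08, 2.09], [-2.65, 2.65]. Speed limits (rad/s): [2.22, 2.22, 2.79, 2.79, 3.14, 3.14, 3.14].

INTERFACE

Orientations are given as [roll, pitch, yaw] about the fixed x, y, z axes, in that order (R = Rz(yaw) Ry(pitch) Rx(roll)).
In Python, from workcell import monitor, camera, camera_params, order, env gives the robot as it stands.
- The arm moves only by the shell command python3 -m jog 'ROWS' [FORCE]. ROWS is JSON, one flat list of numbers, 5 for each row, row after row: the closure, from 0 (fully open) to 1 (shut), then the shift along the tool's x, y, z in units of 60 mm (1.0 is 60 mm), then the turn about the tool's z in degrees. In form: [gripper, tx, ty, tz, yaw, gripper, tx, ty, tz, yaw, ...]. A call has 1 to 20 rows; each row shifts and turns the commanded pose from where the row before left it, along the tool's axes as they then stand; what a row does not reach is not made up. A row lasts 1/8 s, in which the tool goes at most 62.5 mm and 10.7 degrees, less where a joint would pass 70% of its speed; a pose out of reach is approached as far as the arm can. A call is refused whole if a number of a shift passes 1 or a number of a turn 10.7, either way. A call with a gripper value outside its range is refused whole. The fingers move at their own pace and stop on an object; FORCE is the grip in N (left out, the last holds). Time passes only in rows, so rows that do not move let the fingers close. It gives the time, the measured TCP pose, the force, the opening and the grip force at its end, in the units of the state.
- monitor.get_obs(): the state, without advancing time (a new reading comes with each control period).
- camera(name): name is "scene" or "top" or "wrist"; returns the picture (480x640x3 uint8, blue, green, red); there is no depth.
- camera_params(name): a dict with "fx", "fy", "cx", "cy" (pixels), "R" (3x3) and "t" (3): a world point X has camera coordinates R X + t. Camera axes: x right, y down, z forward; pixel columns grow to the right and rows downward; lengths in m; the calibration is good to about 2 mm. A picture is of the moment at which its call begins: read the wrist's pose just before it. camera_params takes no time and is no camera call; for the wrist camera it gives the pose at the moment of the call.
- order.finish_job(): hands the job in; it is judged then, once.
The state is a dict: "time": time; "q": joint angles; "qvel": joint speeds; "joint_torque": joint torques, N m; "tool_pos": TCP position; "ee_rot": TCP orientation; "contact_force": force on the tool from outside, world axes, zero at the start; "wrist_torque": the same for the moment, N m; "finger_gap": opening from 0.0 (shut) to 1.0 (fully open); "gripper_force": force on a finger pad.
Only numpy, scipy, OpenCV 4.12 (cv2) and the standard library are available. Lean on these libraries where they do the work, as an engineer would, in place of code of your own. Each camera call takes 0.05 s, during which the arm holds its last target. There are 200 camera calls.

TASK

Take the four sample vials with black caps and stand each one in the recess of the stand whose colour matches the sticker on its cap. Keep the vials upright, and leave the two white-capped vials where they stand, although they bear stickers too.

Things in the scene. Friction and masses are not known exactly. Their poses are not given: they have to be found in the camera images.
- black_vial_red: Clear glass sample vial with a black screw cap that bears a round red sticker (11 mm) on top; round, 23 mm across, 46 mm tall with the cap, about 22 g, loose, standing upright. Origin: centre of its underside; z points up through the cap. To be moved.
- black_vial_yellow: Clear glass sample vial with a black screw cap that bears a round yellow sticker (11 mm) on top; round, 23 mm across, 46 mm tall with the cap, about 22 g, loose, standing upright. Origin: centre of its underside; z points up through the cap. To be moved.
- black_vial_green: Clear glass sample vial with a black screw cap that bears a round green sticker (11 mm) on top; round, 23 mm across, 46 mm tall with the cap, about 22 g, loose, standing upright. Origin: centre of its underside; z points up through the cap. To be moved.
- black_vial_blue: Clear glass sample vial with a black screw cap that bears a round blue sticker (11 mm) on top; round, 23 mm across, 46 mm tall with the cap, about 22 g, loose, standing upright. Origin: centre of its underside; z points up through the cap. To be moved.
- white_vial_red: The same vial (23 mm across, 46 mm tall, loose, upright) but with a white screw cap that bears a round red sticker. Origin: centre of its underside. Bystander: to be left where it stands.
- white_vial_blue: The same vial (23 mm across, 46 mm tall, loose, upright) but with a white screw cap that bears a round blue sticker. Origin: centre of its underside. Bystander: to be left where it stands.
- stand_red: Flat square vial stand, all red, 56 x 56 mm and 13 mm high, fixed to the bench, with one round recess in the middle of its top: 40 mm across, 9 mm deep, its floor 4 mm above the bench, so that a vial seated in it reaches 50 mm above the bench. Origin: centre of its underside, on the recess's axis; z up.
- stand_yellow: Flat square vial stand, all yellow, 56 x 56 mm and 13 mm high, fixed to the bench, with one round recess in the middle of its top: 40 mm across, 9 mm deep, its floor 4 mm above the bench, so that a vial seated in it reaches 50 mm above the bench. Origin: centre of its underside, on the recess's axis; z up.
- stand_green: Flat square vial stand, all green, 56 x 56 mm and 13 mm high, fixed to the bench, with one round recess in the middle of its top: 40 mm across, 9 mm deep, its floor 4 mm above the bench, so that a vial seated in it reaches 50 mm above the bench. Origin: centre of its underside, on the recess's axis; z up.
- stand_blue: Flat square vial stand, all blue, 56 x 56 mm and 13 mm high, fixed to the bench, with one round recess in the middle of its top: 40 mm across, 9 mm deep, its floor 4 mm above the bench, so that a vial seated in it reaches 50 mm above the bench. Origin: centre of its underside, on the recess's axis; z up.
Not all that is in view belongs to the job. Leave any purple look-alike of the black_vial_yellow alone.

How it is judged:
By the outcome, as a careful person would: the job done as asked, in the order asked, and still so for the second after the job is handed in, with the robot touching nothing.
It also fails if it takes over 90 s, if anything falls off the work surface, if the arm or the gripper's body presses on something with over 40 N, if the wrist force passes 120 N, or if a joint passes its speed limit or range.

## Working session

There is one attempt and no reset: what is moved stays moved. The work goes in short steps, Python scripts to look and compute and a shell command to move; the robot and the scene stay as the last step left them, time stands still between calls to the robot, and variables do not carry over. Pictures are saved under pics/ and viewed, at most 14 in all, crops included, and the job is handed in when it is done.

```bash
mkdir -p pics; ls; python3 - <<'E'
from workcell import monitor,camera,camera_params,env
import cv2,numpy as np
np.set_printoptions(precision=4,suppress=True)
o=monitor.get_obs();print({k:np.round(v,3) for k,v in o.items()})
for n in("top","scene"):
    cv2.imwrite(f"pics/{n}0.png",camera(n));p=camera_params(n);print(n,p)
E
```

```text
pics
{'time': np.float64(0.0), 'q': array([ 1.121,  0.334,  0.04 ,  1.466, -0.013,  1.343, -0.059]), 'qvel': array([ 0.001, -0.001,  0.002, -0.001, -0.001,  0.001, -0.001]), 'joint_torque': array([ -0.   , -65.636,   1.335, -40.381,  -0.06 ,   0.045,   0.   ]), 'tool_pos': array([ 0.223, -0.61 ,  0.404]), 'ee_rot': array([-3.14 ,  0.   ,  0.351]), 'contact_force': array([ 0.805,  0.112, -0.269]), 'wrist_torque': array([ 0.026, -0.006,  0.019]), 'gripper_force': np.float64(0.0), 'finger_gap': np.float64(1.0)}
top {'fx': 447.2879646077806, 'fy': 447.2879646077806, 'cx': 316.5697760070644, 'cy': 236.44507703593715, 'R': array([[ 0.0045, -0.9997, -0.0221],
       [-0.9826, -0.0003, -0.1855],
       [ 0.1854,  0.0226, -0.9824]]), 't': array([0.0366, 0.5717, 0.7865])}
scene {'fx': 455.9027888687517, 'fy': 455.9027888687517, 'cx': 312.54560682657257, 'cy': 239.17396595241684, 'R': array([[-0.8691, -0.4941,  0.0238],
       [-0.2711,  0.4354, -0.8584],
       [ 0.4138, -0.7525, -0.5124]]), 't': array([0.5045, 0.1634, 0.727 ])}
```

View pics/top0.png

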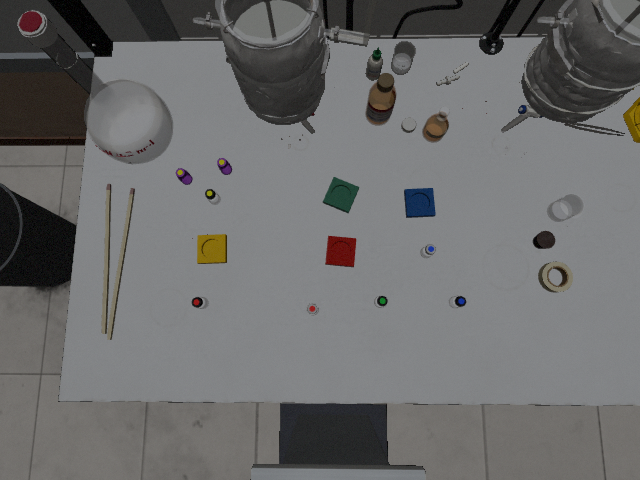

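View pics/scene0.png

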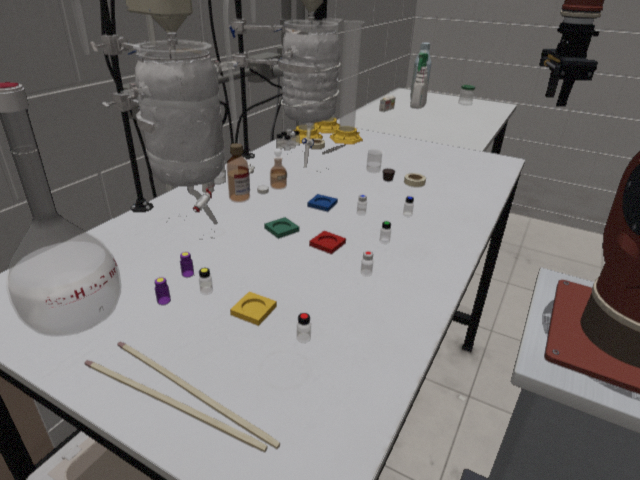

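Top view: the black-capped vials are at about red (199,302), yellow (211,194), green (382,301) and blue (460,301). The white-capped ones are red (312,309) and blue (429,250), and two purple look-alikes stand at (184,176) and (224,166). The stands are yellow (212,249), red (341,251), green (341,195) and blue (420,203). The scene view agrees. Next I measure them and confirm the candidates in one enlarged crop.

```bash
cat > h.py <<'E'
import cv2,numpy as np
from workcell import monitor,camera,camera_params
np.set_printoptions(precision=4,suppress=True)
H={'red':[(0,8),(172,180)],'yellow':[(22,34)],'green':[(45,90)],'blue':[(100,125)]}
def mask(im,c):
    h=cv2.cvtColor(im,cv2.COLOR_BGR2HSV)
    return sum(cv2.inRange(h,(a,110,40),(b,255,255)) for a,b in H[c])
def ray(p,u,v,z):
    R,t=np.array(p['R']),np.array(p['t']); C=-R.T@t
    d=R.T@np.array([(u-p['cx'])/p['fx'],(v-p['cy'])/p['fy'],1]); return C+d*(z-C[2])/d[2]
def blobs(im,c,amin):
    n,l,s,ce=cv2.connectedComponentsWithStats(mask(im,c))
    return [(s[i,4],ce[i],s[i,:4]) for i in range(1,n) if s[i,4]>=amin]
E
python3 - <<'E'
from h import *
im=cv2.imread('pics/top0.png');p=camera_params('top')
for c in H:
    for a,ce,b in blobs(im,c,8):
        if not(150<ce[0]<500 and 150<ce[1]<330):continue
        st=a>200
        if st:
            m=np.zeros(im.shape[:2],np.uint8);x,y,w,h=b;m[y:y+h,x:x+w]=mask(im,c)[y:y+h,x:x+w]
            k=max(cv2.findContours(m,0,2)[0],key=cv2.contourArea);r=cv2.minAreaRect(k)
            P=ray(p,*r[0],.010);q=cv2.boxPoints(r);e=np.linalg.norm(ray(p,*q[0],.013)-ray(p,*q[1],.013))
            print(c,'STAND',r,P,'edge',e,'reach',np.hypot(*P[:2]))
        else:
            P=ray(p,*ce,.046);print(c,'sticker',a,ce,P,'reach',np.hypot(*P[:2]))
cr=[im[y-13:y+14,x-17:x+18] for x,y in((199,302),(211,194),(382,301),(460,301),(312,309),(429,250),(184,176),(224,166))]
g=np.vstack([np.hstack(cr[:4]),np.hstack(cr[4:])]);cv2.imwrite('pics/cands.png',cv2.resize(g,None,fx=5,fy=5,interpolation=cv2.INTER_CUBIC))
E
```

```text
red STAND ((340.49212646484375, 250.8325958251953), (28.442729949951172, 28.395322799682617), 5.440332412719727) [ 0.5512 -0.0082  0.01  ] edge 0.05633306677096527 reach 0.5512550865917137
red sticker 36 [195.8333 301.8056] [0.4496 0.2618 0.046 ] reach 0.5202490145306333
red sticker 26 [311.8462 308.3846] [0.4383 0.0462 0.046 ] reach 0.44076573813094366
yellow sticker 22 [221.0909 161.9091] [0.7224 0.2268 0.046 ] reach 0.7571436373321032
yellow sticker 21 [179.619  172.0476] [0.7018 0.3077 0.046 ] reach 0.766260440156789
yellow sticker 35 [209.     192.8286] [0.6593 0.2476 0.046 ] reach 0.7042878892087144
yellow STAND ((211.5, 248.5), (29.0, 29.0), 90.0) [0.5556 0.2469 0.01  ] edge 0.05787223524230736 reach 0.6079654539811312
green STAND ((340.9275207519531, 194.17605590820312), (26.978843688964844, 26.598094940185547), 22.380136489868164) [ 0.6665 -0.0097  0.01  ] edge 0.05521795044910557 reach 0.6665868719987424
green sticker 36 [382.1667 300.5   ] [ 0.4532 -0.0832  0.046 ] reach 0.46075264318848563
blue STAND ((419.4731750488281, 201.91030883789062), (27.471633911132812, 28.74304962158203), 87.39744567871094) [ 0.6502 -0.1663  0.01  ] edge 0.05737296357518119 reach 0.6711533107085828
blue sticker 28 [430.6429 248.5357] [ 0.5501 -0.1761  0.046 ] reach 0.5776227915708
blue sticker 39 [460.8718 300.8718] [ 0.453  -0.2271  0.046 ] reach 0.5067381260917685
```

View pics/cands.png

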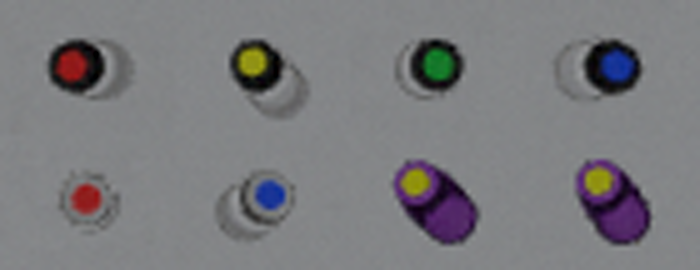

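The crop confirms it: top row, black caps with red, yellow, green and blue stickers; bottom row, white red, white blue and the two purple look-alikes. Stand edges measure about 56 mm and every reach is within range. I'll keep tool yaw at 0.351, because its closing line points clear of the purple vials.

```bash
cat >> h.py <<'E'
from scipy.spatial.transform import Rotation as Rt
def shift(x,y,z,rot0=None):
    "tool-axis shift to a target TCP, in units of 60 mm"
    o=monitor.get_obs();R=Rt.from_euler('xyz',o['ee_rot'] if rot0 is None else rot0).as_matrix()
    return R.T@(np.array([x,y,z])-o['tool_pos'])/.06
E
python3 -c "
from h import *
print(shift(.453,-.2271,.29))"
```

```text
[ 5.7901 -4.679   1.9054]
```

```bash
python3 -m jog '[0.3,0.4825,-0.39,0.159,0, 0.3,0.4825,-0.39,0.159,0, 0.3,0.4825,-0.39,0.159,0, 0.3,0.4825,-0.39,0.159,0, 0.3,0.4825,-0.39,0.159,0, 0.3,0.4825,-0.39,0.159,0, 0.3,0.4825,-0.39,0.159,0, 0.3,0.4825,-0.39,0.159,0, 0.3,0.4825,-0.39,0.159,0, 0.3,0.4825,-0.39,0.159,0, 0.3,0.4825,-0.39,0.159,0, 0.3,0.4825,-0.39,0.159,0, 0.3,0,0,0,0, 0.3,0,0,0,0]' 15
python3 - <<'E'
from h import *
p=camera_params('wrist');im=camera('wrist');cv2.imwrite('pics/w1.png',im)
for c in H:
    for a,ce,b in blobs(im,c,40): print(c,a,ce,b,ray(p,*ce,.046))
print(shift(.453,-.2271,.198))
E
```

```text
time: 1.85
tool_pos: [0.4528, -0.2278, 0.2902]
ee_rot: [-3.142, 0.001, 0.351]
contact_force: [1.0, 0.0, -0.8]
finger_gap: 0.699
gripper_force: 0.0
red 2323 [48.9664 14.9983] [ 0  0 89 44] [ 0.5297 -0.0444  0.046 ]
yellow 69 [464.087  302.6232] [456 295  18  14] [ 0.4536 -0.3299  0.046 ]
yellow 47 [171.8511 303.0213] [164 298  17  10] [ 0.3871 -0.1484  0.046 ]
yellow 121 [478.7686 328.7107] [473 318  12  20] [ 0.4397 -0.3476  0.046 ]
yellow 99 [157.0707 330.2222] [153 324  11  16] [ 0.3641 -0.1439  0.046 ]
yellow 46 [164.6957 345.4565] [161 339   8  14] [ 0.3546 -0.1515  0.046 ]
yellow 47 [468.     351.1489] [463 344  13  15] [ 0.4217 -0.3484  0.046 ]
yellow 43 [600.2558 377.3256] [596 371  10  13] [ 0.4348 -0.4448  0.046 ]
yellow 112 [466.5804 382.25  ] [455 372  24  20] [ 0.399  -0.3584  0.046 ]
yellow 84 [565.2619 377.7024] [555 372  21  13] [ 0.4261 -0.4219  0.046 ]
yellow 112 [243.1607 383.0268] [226 377  34  13] [ 0.3444 -0.2106  0.046 ]
yellow 93 [313.4516 380.2151] [293 378  43   7] [ 0.3635 -0.2564  0.046 ]
green 343 [ 90.1633 176.    ] [ 80 166  21  21] [ 0.4515 -0.0818  0.046 ]
blue 308 [289.1786  69.2403] [280  59  19  21] [ 0.5487 -0.1752  0.046 ]
blue 311 [315.9389 255.1576] [306 246  21  19] [ 0.451  -0.2266  0.046 ]
[ 0.0129 -0.016   1.5381]
```

View pics/w1.png

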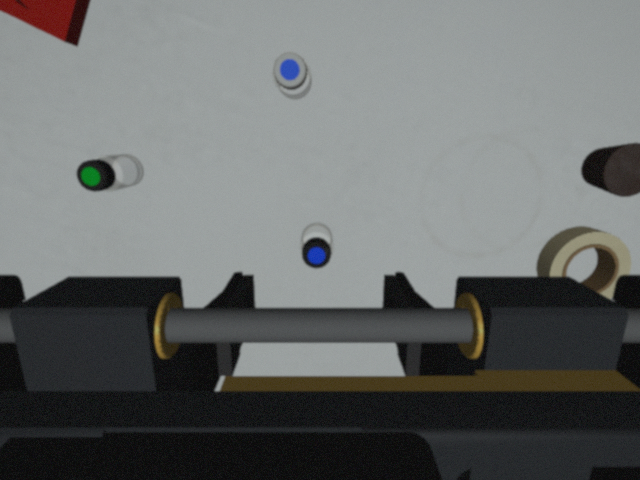

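The wrist view shows the black-capped blue vial centred between the fingers at (316,255). It measures (0.451,-0.227), which matches the top camera within 2 mm. The white blue vial, at (289,70), is well clear. Going down to grasp.

```bash
python3 -m jog '[0.3,0,-0.005,0.3,0, 0.3,0,-0.005,0.3,0, 0.3,0,-0.005,0.3,0, 0.3,0,0,0.3,0, 0.3,0,0,0.23,0, 0.3,0,0,0.11,0, 0.3,0,0,0,0, 1,0,0,0,0, 1,0,0,0,0, 1,0,0,0,0, 1,0,0,0,0, 1,0,0,0,0, 1,0,0,0,0, 1,0,0,0,0]' 15
python3 -m jog '[1,0,0,-0.1,0, 1,0,0,-0.25,0, 1,0,0,-0.3,0, 1,0,0,-0.3,0, 1,0,0,-0.3,0, 1,0,0,-0.2,0, 1,0,0,-0.05,0, 1,0,0,0,0]' 15
python3 -c "
from h import *
print(shift(.6502,-.1663,.29))"
```

```text
time: 3.65
tool_pos: [0.4528, -0.2265, 0.1979]
ee_rot: [3.142, -0.0, 0.351]
contact_force: [-1.0, 0.9, 1.8]
finger_gap: 0.254
gripper_force: 15.0
time: 4.65
tool_pos: [0.4527, -0.2265, 0.2878]
ee_rot: [-3.141, 0.0, 0.351]
contact_force: [0.0, 0.6, -0.6]
finger_gap: 0.253
gripper_force: 15.0
[ 3.4359  0.1895 -0.0374]
```

```bash
python3 -m jog '[1,0.1,0.005,0,0, 1,0.25,0.015,0,0, 1,0.35,0.02,0,0, 1,0.4,0.02,0,0, 1,0.4,0.02,0,0, 1,0.4,0.02,0,0, 1,0.4,0.02,0,0, 1,0.4,0.02,0,0, 1,0.35,0.02,0,0, 1,0.25,0.015,0,0, 1,0.136,0.015,0,0, 1,0,0,0,0, 1,0,0,0,0]' 15
python3 -c "
from h import *
print(shift(.6502,-.1663,.2033))
im=camera('wrist');cv2.imwrite('pics/w2.png',im)"
```

```text
time: 6.28
tool_pos: [0.6499, -0.1668, 0.2879]
ee_rot: [3.142, 0.0, 0.35]
contact_force: [0.1, 1.1, -0.5]
finger_gap: 0.252
gripper_force: 15.0
[ 0.0078 -0.006   1.4096]
```

View pics/w2.png

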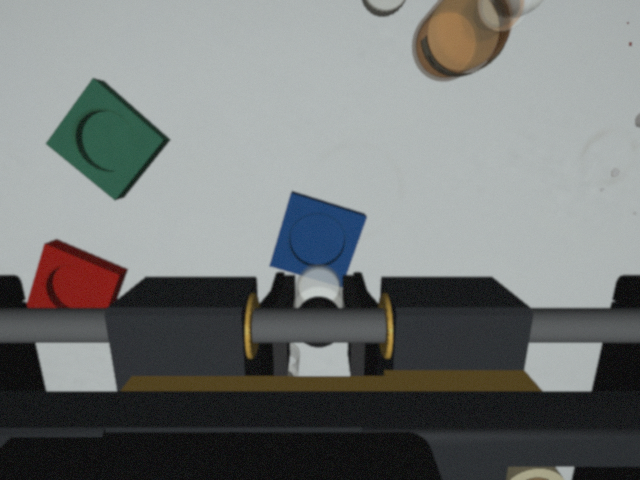

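The wrist view shows the vial upright in the fingers, its base near (318,282). The blue recess is around (317,240) and the green stand at (108,139). I'll check those centres by ray.

```bash
python3 -c "
from h import *
p=camera_params('wrist');print(ray(p,317,238,.013),ray(p,108,138,.013),ray(p,318,282,.09))"
```

```text
[ 0.6511 -0.1652  0.013 ] [ 0.6684 -0.0106  0.013 ] [ 0.649  -0.1668  0.09  ]
```

Blue (0.651,-0.165) and green (0.668,-0.011) match the top camera, and the vial base sits on the tool axis. Lowering, releasing and rising.

```bash
python3 -m jog '[1,0.01,0,0.15,0, 1,0.01,-0.01,0.3,0, 1,0,-0.01,0.3,0, 1,0,0,0.3,0, 1,0,0,0.2,0, 1,0,0,0.1,0, 1,0,0,0.06,0, 1,0,0,0,0, 1,0,0,0,0]' 15
python3 -m jog '[0.6,0,0,0,0, 0.5,0,0,0,0, 0.4,0,0,0,0, 0.4,0,0,0,0, 0.4,0,0,-0.15,0, 0.4,0,0,-0.3,0, 0.4,0,0,-0.3,0, 0.4,0,0,-0.4,0, 0.4,0,0,-0.2,0, 0.4,0,0,-0.1,0, 0.4,0,0,0,0]' 15
python3 -c "
from h import *
print(shift(.6502,-.1663,.29), shift(.452,-.0825,.29))"
```

```text
time: 7.45
tool_pos: [0.6512, -0.1649, 0.2038]
ee_rot: [3.141, -0.001, 0.351]
contact_force: [0.2, 0.3, -0.5]
finger_gap: 0.256
gripper_force: 15.0
time: 8.82
tool_pos: [0.651, -0.1648, 0.2904]
ee_rot: [3.142, -0.0, 0.351]
contact_force: [-0.2, -0.1, 0.5]
finger_gap: 0.599
gripper_force: 0.0
[-0.021   0.019   0.0061] [-2.6434 -2.4276  0.0058]
```

```bash
python3 -m jog '[0.4,-0.264,-0.243,0,0, 0.4,-0.264,-0.243,0,0, 0.4,-0.264,-0.243,0,0, 0.4,-0.264,-0.243,0,0, 0.4,-0.264,-0.243,0,0, 0.4,-0.264,-0.243,0,0, 0.4,-0.264,-0.243,0,0, 0.4,-0.264,-0.243,0,0, 0.4,-0.264,-0.243,0,0, 0.4,-0.264,-0.243,0,0, 0.4,0,0,0,0, 0.4,0,0,0,0]' 15
python3 - <<'E'
from h import *
p=camera_params('wrist');im=camera('wrist')
for c in ('green','red','blue'):
    for a,ce,b in blobs(im,c,40): print(c,a,ce,ray(p,*ce,.046))
print(shift(.4523,-.0825,.198))
t=camera('top');cv2.imwrite('pics/t2.png',cv2.resize(t[150:330,170:490],None,fx=2.5,fy=2.5))
pt=camera_params('top')
for a,ce,b in blobs(t,'blue',8):print(a,ce,ray(pt,*ce,.05))
E
```

```text
time: 10.32
tool_pos: [0.4526, -0.0826, 0.2902]
ee_rot: [3.142, -0.0, 0.351]
contact_force: [0.9, 0.5, 0.1]
finger_gap: 0.596
gripper_force: 0.0
green 290 [317.9862 255.2724] [ 0.4514 -0.0826  0.046 ]
red 8171 [261.1635  61.4417] [ 0.5471 -0.014   0.046 ]
red 235 [111.234  207.5191] [0.4367 0.0476 0.046 ]
blue 3878 [546.2782  24.72  ] [ 0.6178 -0.1542  0.046 ]
blue 264 [521.197  160.4697] [ 0.5486 -0.176   0.046 ]
[-0.0061 -0.004   1.536 ]
33 [522.6364 109.0303] [ 0.8284 -0.3676  0.05  ]
661 [419.3964 202.3979] [ 0.6385 -0.1576  0.05  ]
```

View pics/t2.png

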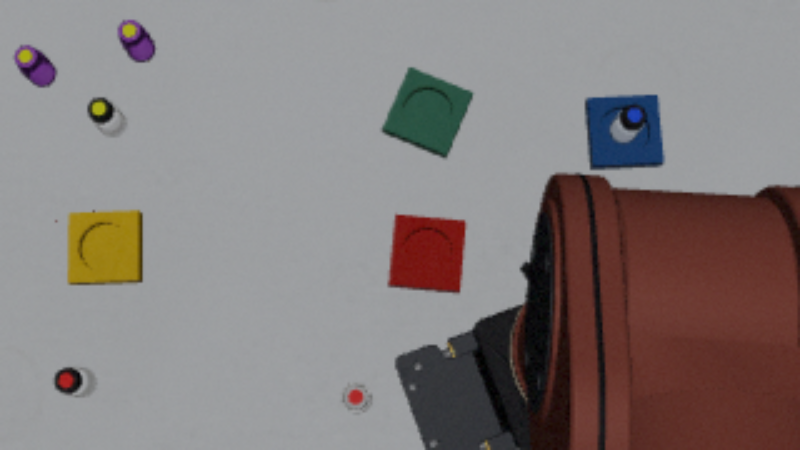

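The crop shows the blue vial upright in the blue recess, its cap at crop (634,116). The wrist camera puts the green vial at (0.451,-0.083), right under the tool. Grasping it.

```bash
python3 -m jog '[0.4,0,0,0.3,0, 0.4,0,0,0.3,0, 0.4,0,0,0.3,0, 0.4,-0.01,0,0.3,0, 0.4,0,0,0.23,0, 0.4,0,0,0.106,0, 0.4,0,0,0,0, 1,0,0,0,0, 1,0,0,0,0, 1,0,0,0,0, 1,0,0,0,0, 1,0,0,0,0, 1,0,0,0,0]' 15
python3 -m jog '[1,0,0,-0.1,0, 1,0,0,-0.25,0, 1,0,0,-0.3,0, 1,0,0,-0.3,0, 1,0,0,-0.3,0, 1,0,0,-0.2,0, 1,0,0,-0.05,0, 1,0,0,0,0]' 15
python3 -c "
from h import *
print(shift(.667,-.010,.288))"
```

```text
time: 12.05
tool_pos: [0.4517, -0.0826, 0.1983]
ee_rot: [3.141, -0.0, 0.351]
contact_force: [-0.7, 0.4, 3.1]
finger_gap: 0.253
gripper_force: 15.0
time: 13.05
tool_pos: [0.4515, -0.0825, 0.288]
ee_rot: [-3.142, 0.0, 0.351]
contact_force: [0.4, 0.1, 0.2]
finger_gap: 0.258
gripper_force: 15.0
[3.7882 0.0989 0.    ]
```

Held. Over to the green stand.

```bash
python3 -m jog '[1,0.1,0.005,0,0, 1,0.25,0.01,0,0, 1,0.4,0.01,0,0, 1,0.45,0.01,0,0, 1,0.45,0.01,0,0, 1,0.45,0.01,0,0, 1,0.45,0.01,0,0, 1,0.45,0.01,0,0, 1,0.4,0.01,0,0, 1,0.25,0.01,0,0, 1,0.138,0.004,0,0, 1,0,0,0,0, 1,0,0,0,0]' 15
python3 -c "
from h import *
print(shift(.667,-.010,.2035))"
```

```text
time: 14.68
tool_pos: [0.6668, -0.0102, 0.2879]
ee_rot: [-3.142, 0.001, 0.351]
contact_force: [-0.5, -0.2, 0.0]
finger_gap: 0.252
gripper_force: 15.0
[ 0.0045 -0.002   1.4073]
```

```bash
python3 -m jog '[1,0,0,0.15,0, 1,0,0,0.3,0, 1,0,0,0.3,0, 1,0,0,0.3,0, 1,0,0,0.2,0, 1,0,0,0.1,0, 1,0,0,0.057,0, 1,0,0,0,0, 1,0,0,0,0]' 15
python3 -m jog '[0.6,0,0,0,0, 0.5,0,0,0,0, 0.4,0,0,0,0, 0.4,0,0,0,0, 0.4,0,0,-0.15,0, 0.4,0,0,-0.3,0, 0.4,0,0,-0.3,0, 0.4,0,0,-0.4,0, 0.4,0,0,-0.2,0, 0.4,0,0,-0.1,0, 0.4,0,0,0,0]' 15
python3 -c "
from h import *
print(shift(.6593,.2476,.29))"
```

```text
time: 15.8
tool_pos: [0.6673, -0.01, 0.2043]
ee_rot: [3.141, -0.001, 0.351]
contact_force: [-0.5, -0.0, -0.5]
finger_gap: 0.252
gripper_force: 15.0
time: 17.18
tool_pos: [0.6671, -0.01, 0.2908]
ee_rot: [3.142, -0.0, 0.351]
contact_force: [0.1, -0.3, 0.2]
finger_gap: 0.602
gripper_force: 0.0
[ 1.3538 -4.0766  0.0131]
```

```bash
python3 -c "
from h import *
def tri(a,b):
    P=[np.c_[np.array(p['R']),np.array(p['t'])] for p in map(camera_params,('top','scene'))]
    n=[[(u-p['cx'])/p['fx'],(v-p['cy'])/p['fy']] for (u,v),p in zip((a,b),map(camera_params,('top','scene')))]
    X=cv2.triangulatePoints(P[0],P[1],np.array(n[0]),np.array(n[1]));return (X[:3]/X[3]).ravel()
print('spout',tri((312,130),(213,223)),'vessel near edge',tri((285,122),(195,185)),'flask neck',tri((33,24),(10,92)))
print('spout on planes',[ray(camera_params('top'),312,130,z) for z in (.05,.15,.25)])
"
```

```text
spout [0.8084 0.05   0.0025] vessel near edge [0.7842 0.1019 0.1161] flask neck [0.7969 0.4044 0.3597]
spout on planes [array([0.7866, 0.0481, 0.05  ]), array([0.7419, 0.0445, 0.15  ]), array([0.6972, 0.041 , 0.25  ])]
```

```bash
python3 -c "
from h import *
p=camera_params('wrist');print(-np.array(p['R']).T@np.array(p['t'])-monitor.get_obs()['tool_pos'])
s=shift(.59,.10,.29);print(s,shift(.6593,.2476,.29)-s)"
```

```text
[ 0.0673  0.0248 -0.0196]
[-0.5761 -2.1632  0.013 ] [ 1.9299 -1.9134  0.    ]
```

```bash
python3 -m jog '[0.4,-0.096,-0.36,0,0, 0.4,-0.096,-0.36,0,0, 0.4,-0.096,-0.36,0,0, 0.4,-0.096,-0.36,0,0, 0.4,-0.096,-0.36,0,0, 0.4,-0.096,-0.36,0,0, 0.4,0.276,-0.273,0,0, 0.4,0.276,-0.273,0,0, 0.4,0.276,-0.273,0,0, 0.4,0.276,-0.273,0,0, 0.4,0.276,-0.273,0,0, 0.4,0.276,-0.273,0,0, 0.4,0.276,-0.273,0,0, 0.4,0,0,0,0, 0.4,0,0,0,0]' 15
python3 - <<'E'
from h import *
p=camera_params('wrist');im=camera('wrist');cv2.imwrite('pics/w3.png',im)
for a,ce,b in blobs(im,'yellow',150): print(a,ce,ray(p,*ce,.046))
print(shift(.6593,.2476,.198))
t=camera('top');cv2.imwrite('pics/t3.png',t)
E
```

```text
time: 19.05
tool_pos: [0.6599, 0.2472, 0.2902]
ee_rot: [3.141, 0.001, 0.35]
contact_force: [-1.1, -0.1, 0.5]
finger_gap: 0.602
gripper_force: 0.0
260 [245.2962 158.3462] [0.7006 0.3084 0.046 ]
257 [385.7121 172.4669] [0.7215 0.2268 0.046 ]
309 [315.9288 256.246 ] [0.6574 0.2481 0.046 ]
2210 [277.4914 359.8131] [0.5775 0.2474 0.046 ]
[-0.0027 -0.0177  1.5391]
```

View pics/w3.png

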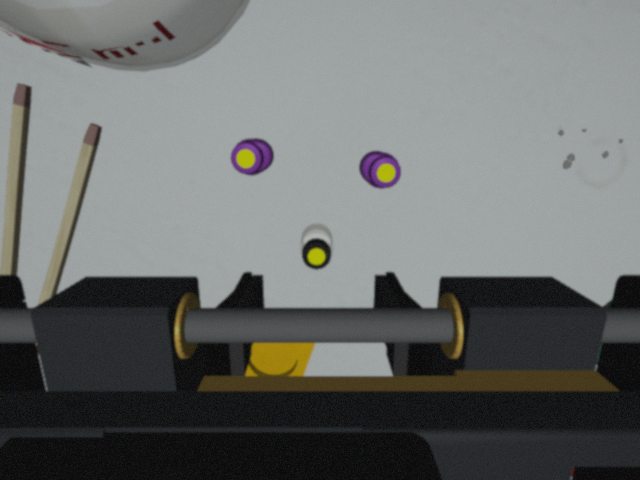

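The wrist view shows the black-capped yellow vial at (316,256), centred under the gripper. The purple pair at (245,158) and (386,172) is clear of both fingers.

```bash
python3 -m jog '[0.4,-0.01,-0.01,0.3,0, 0.4,-0.01,-0.01,0.3,0, 0.4,0,0,0.3,0, 0.4,0,0,0.3,0, 0.4,0,0,0.23,0, 0.4,0,0,0.109,0, 0.4,0,0,0,0, 1,0,0,0,0, 1,0,0,0,0, 1,0,0,0,0, 1,0,0,0,0, 1,0,0,0,0, 1,0,0,0,0]' 15
python3 -m jog '[1,0,0,-0.1,0, 1,0,0,-0.25,0, 1,0,0,-0.3,0, 1,0,0,-0.3,0, 1,0,0,-0.3,0, 1,0,0,-0.2,0, 1,0,0,-0.05,0, 1,0,0,0,0]' 15
python3 -c "
from h import *
print(shift(.556,.2469,.288))"
```

```text
time: 20.78
tool_pos: [0.6581, 0.2481, 0.1986]
ee_rot: [3.142, -0.0, 0.351]
contact_force: [-1.0, -0.2, 2.1]
finger_gap: 0.249
gripper_force: 15.0
time: 21.78
tool_pos: [0.658, 0.248, 0.2881]
ee_rot: [3.142, 0.0, 0.351]
contact_force: [0.5, 0.3, -0.3]
finger_gap: 0.251
gripper_force: 15.0
[-1.6022 -0.5672  0.0023]
```

```bash
python3 -m jog '[1,-0.1,-0.035,0,0, 1,-0.25,-0.09,0,0, 1,-0.3,-0.106,0,0, 1,-0.3,-0.106,0,0, 1,-0.3,-0.106,0,0, 1,-0.25,-0.089,0,0, 1,-0.102,-0.035,0,0, 1,0,0,0,0, 1,0,0,0,0]' 15
python3 - <<'E'
from h import *
t=camera('top');pt=camera_params('top');cv2.imwrite('pics/t4.png',cv2.resize(t[150:330,170:490],None,fx=2.5,fy=2.5))
print(shift(.556,.2469,.2035))
E
```

```text
time: 22.9
tool_pos: [0.5566, 0.2468, 0.2884]
ee_rot: [-3.142, -0.0, 0.35]
contact_force: [-0.4, -0.8, -0.4]
finger_gap: 0.254
gripper_force: 15.0
[-0.0093 -0.0052  1.414 ]
```

View pics/t4.png

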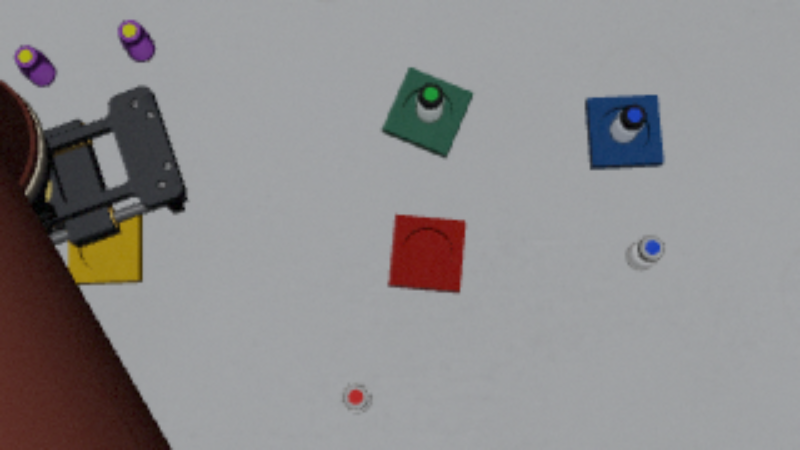

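The crop shows green at (430,94) and blue at (634,116), both upright in their recesses. The white-capped and purple vials haven't moved. Lowering yellow.

```bash
python3 -m jog '[1,-0.01,0,0.15,0, 1,0,-0.005,0.3,0, 1,0,0,0.3,0, 1,0,0,0.3,0, 1,0,0,0.2,0, 1,0,0,0.1,0, 1,0,0,0.064,0, 1,0,0,0,0, 1,0,0,0,0]' 15
python3 -m jog '[0.6,0,0,0,0, 0.5,0,0,0,0, 0.4,0,0,0,0, 0.4,0,0,0,0, 0.4,0,0,-0.15,0, 0.4,0,0,-0.3,0, 0.4,0,0,-0.3,0, 0.4,0,0,-0.4,0, 0.4,0,0,-0.2,0, 0.4,0,0,-0.1,0, 0.4,0,0,0,0]' 15
python3 -c "
from h import *
print(shift(.4496,.2618,.29))"
```

```text
time: 24.08
tool_pos: [0.5556, 0.2472, 0.2041]
ee_rot: [-3.142, -0.001, 0.351]
contact_force: [0.1, 0.1, -0.4]
finger_gap: 0.254
gripper_force: 15.0
time: 25.45
tool_pos: [0.5554, 0.247, 0.2906]
ee_rot: [3.142, -0.0, 0.351]
contact_force: [0.8, 1.3, -0.5]
finger_gap: 0.603
gripper_force: 0.0
[-1.5712 -0.8375  0.0098]
```

```bash
python3 -m jog '[0.4,-0.262,-0.14,0,0, 0.4,-0.262,-0.14,0,0, 0.4,-0.262,-0.14,0,0, 0.4,-0.262,-0.14,0,0, 0.4,-0.262,-0.14,0,0, 0.4,-0.262,-0.138,0.01,0, 0.4,0,0,0,0, 0.4,0,0,0,0]' 15
python3 - <<'E'
from h import *
p=camera_params('wrist');im=camera('wrist');cv2.imwrite('pics/w5.png',im)
for c in('red','yellow'):
  for a,ce,b in blobs(im,c,150): print(c,a,ce,ray(p,*ce,.046),ray(p,*ce,.05))
print(shift(.4490,.2620,.198))
E
```

```text
time: 26.45
tool_pos: [0.45, 0.2617, 0.2901]
ee_rot: [3.141, -0.001, 0.35]
contact_force: [0.7, -0.4, 0.2]
finger_gap: 0.6
gripper_force: 0.0
red 308 [316.487  255.9286] [0.4482 0.2625 0.046 ] [0.4494 0.2629 0.05  ]
yellow 6290 [390.8928 100.9951] [0.5503 0.2543 0.046 ] [0.5497 0.2548 0.05  ]
yellow 430 [407.9372  95.2884] [0.5564 0.2463 0.046 ] [0.5557 0.247  0.05  ]
[-0.0168 -0.0122  1.534 ]
```

View pics/w5.png

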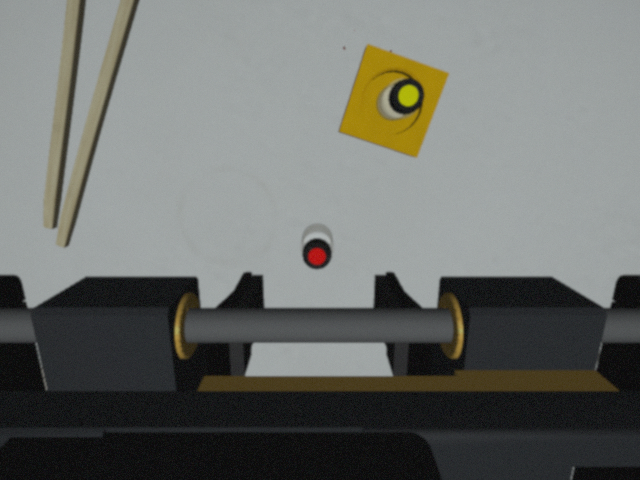

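The yellow vial is seated upright in its recess, cap at (408,96). The black-capped red vial is at (316,256), under the gripper.

```bash
python3 -m jog '[0.4,-0.01,-0.01,0.3,0, 0.4,-0.01,0,0.3,0, 0.4,0,0,0.3,0, 0.4,0,0,0.3,0, 0.4,0,0,0.23,0, 0.4,0,0,0.104,0, 0.4,0,0,0,0, 1,0,0,0,0, 1,0,0,0,0, 1,0,0,0,0, 1,0,0,0,0, 1,0,0,0,0, 1,0,0,0,0]' 15
python3 -m jog '[1,0,0,-0.1,0, 1,0,0,-0.25,0, 1,0,0,-0.3,0, 1,0,0,-0.3,0, 1,0,0,-0.3,0, 1,0,0,-0.2,0, 1,0,0,-0.05,0, 1,0,0,0,0]' 15
python3 -c "
from h import *
print(shift(.5515,-.0085,.288))"
```

```text
time: 28.12
tool_pos: [0.4483, 0.2621, 0.1981]
ee_rot: [3.142, -0.0, 0.351]
contact_force: [-0.7, -1.0, 2.9]
finger_gap: 0.255
gripper_force: 15.0
time: 29.12
tool_pos: [0.4482, 0.2619, 0.2877]
ee_rot: [3.142, 0.0, 0.351]
contact_force: [-0.4, 0.6, -0.5]
finger_gap: 0.255
gripper_force: 15.0
[ 0.0691  4.8243 -0.0043]
```

```bash
python3 -m jog '[1,0,0.1,0,0, 1,0,0.25,0,0, 1,0.01,0.35,0,0, 1,0.01,0.4,0,0, 1,0.01,0.4,0,0, 1,0.01,0.4,0,0, 1,0.01,0.4,0,0, 1,0.01,0.4,0,0, 1,0.01,0.4,0,0, 1,0,0.4,0,0, 1,0,0.4,0,0, 1,0,0.35,0,0, 1,0,0.3,0,0, 1,0,0.2,0,0, 1,0,0.074,0,0, 1,0,0,0,0, 1,0,0,0,0]' 15
python3 - <<'E'
from h import *
p=camera_params('wrist');im=camera('wrist')
print(shift(.5515,-.0085,.2035))
for a,ce,b in blobs(im,'red',800):print(a,ce,b,ray(p,*ce,.013))
E
```

```text
time: 31.25
tool_pos: [0.5515, -0.0076, 0.2879]
ee_rot: [-3.141, -0.0, 0.352]
contact_force: [0.1, -0.1, 0.1]
finger_gap: 0.25
gripper_force: 15.0
[-0.0048  0.0143  1.4069]
5140 [317.9056 235.9702] [268 191 102  89] [ 0.5544 -0.0058  0.013 ]
```

```bash
python3 -m jog '[1,0,0,0.15,0, 1,0,0,0.3,0, 1,0,0,0.3,0, 1,0,0,0.3,0, 1,0,0,0.2,0, 1,0,0,0.1,0, 1,0,0,0.057,0, 1,0,0,0,0, 1,0,0,0,0]' 15
python3 -m jog '[0.6,0,0,0,0, 0.5,0,0,0,0, 0.4,0,0,0,0, 0.4,0,0,0,0, 0.4,0,0,-0.15,0, 0.4,0,0,-0.3,0, 0.4,0,0,-0.3,0, 0.4,0,0,-0.4,0, 0.4,0,0,-0.4,0, 0.4,0,0,-0.4,0, 0.4,0,0,-0.2,0, 0.4,0,0,0,0]' 15
python3 -c "
from h import *
print(shift(.40,-.35,.33))
p=camera_params('wrist');im=camera('wrist');cv2.imwrite('pics/w6.png',im)"
```

```text
time: 32.42
tool_pos: [0.5519, -0.0084, 0.204]
ee_rot: [3.141, -0.001, 0.351]
contact_force: [-0.0, 0.1, -0.1]
finger_gap: 0.254
gripper_force: 15.0
time: 33.92
tool_pos: [0.5518, -0.0083, 0.3336]
ee_rot: [3.141, -0.002, 0.351]
contact_force: [0.6, -0.5, -0.3]
finger_gap: 0.599
gripper_force: 0.0
[-4.3331  4.4789  0.0564]
```

View pics/w6.png

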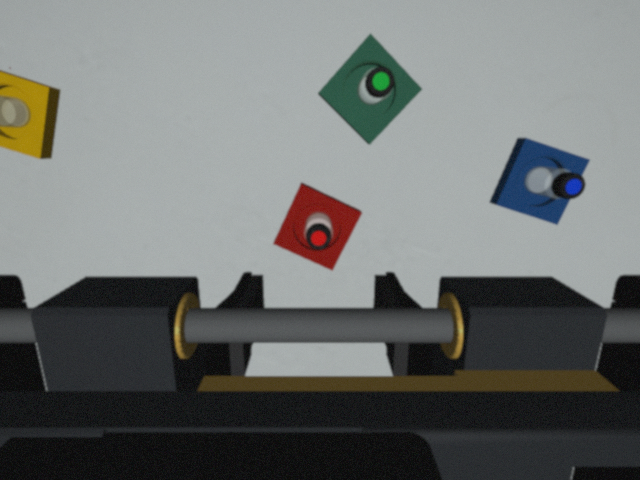

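The wrist view shows red (318,236), green (381,82) and blue (568,186) standing in their matching recesses, with the base of the yellow vial in its recess at (12,112). I'll back off and take a last top view of everything.

```bash
python3 -m jog '[0.4,-0.3,0.31,0,0, 0.4,-0.3,0.31,0,0, 0.4,-0.3,0.31,0,0, 0.4,-0.3,0.31,0,0, 0.4,-0.3,0.31,0,0, 0.4,-0.3,0.31,0,0, 0.4,-0.3,0.31,0,0, 0.4,-0.3,0.31,0,0, 0.4,-0.3,0.31,0,0, 0.4,-0.3,0.31,0,0, 0.4,-0.3,0.31,0,0, 0.4,-0.3,0.31,0,0, 0.4,0,0,0,0, 0.4,0,0,0,0]' 15
python3 - <<'E'
from h import *
t=camera('top');cv2.imwrite('pics/t7.png',cv2.resize(t[140:340,170:490],None,fx=2.5,fy=2.5))
E
```

```text
time: 35.72
tool_pos: [0.4256, -0.2915, 0.3317]
ee_rot: [-3.14, 0.0, 0.351]
contact_force: [-0.3, 0.0, -1.0]
finger_gap: 0.596
gripper_force: 0.0
```

View pics/t7.png

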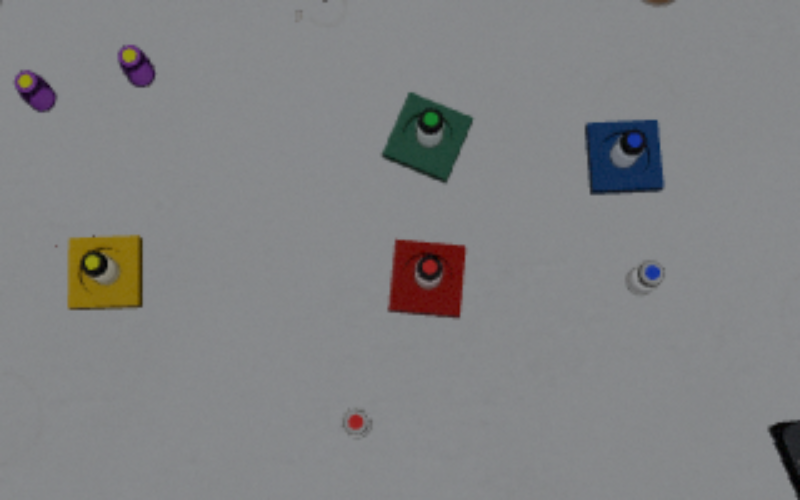

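The final crop shows all four black-capped vials upright in their matching stands: yellow (93,262), red (429,267), green (431,119) and blue (634,140). The white-capped and purple vials are where they started, and the arm is clear of everything.

```bash
python3 -c "
from workcell import order
print(order.finish_job())"
```

```text
the job is handed in; nothing more can be done
None
```

I handed the job in at about 36 s: the final picture shows all four black-capped vials upright in the recesses matching their stickers, with the white-capped and purple vials left where they stood.

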